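Set the bracket under the drill and hold the dust gate half open

TASK

Get the blue angle bracket ready for drilling: slide it along the drill base, without lifting it, until its white paint spot is centred under the drill tip, and let go of it. Then slide the yellow spring-loaded dust-extraction shutter (the one with the red handle) to half open, where its white stripe meets the red lines on the rails, and finish while still holding it there, for it springs shut if let go. Leave the other things on the bench where they are.

Things in the scene. Friction and masses are not known exactly. Their poses are not given: they have to be found in the camera images.
- station: Green pillar drill on a steel base, fixed. Origin on the bench directly under the drill tip. The base is a flat plate 20 mm thick, from 230 mm on the -x side of the origin to 150 mm on the +x side and 120 mm either way in y; x points from the robot side to the pillar side. Pillar 38 mm across (foot 68 mm) at x +45, y +85 mm, with a motor 76 mm across on it from 175 to 310 mm up.
- drill_tip (a point): Point of the fixed brass-coloured drill bit, 38 mm above the bench, 12 mm above the top of the bracket's flat leg. Above it: bit 8 mm across, chuck 36 mm across from 105 mm above the bench, spindle 44 mm from 160 to 230 mm, carried by an arm (175 to 225 mm up) from the pillar.
- bracket: Loose blue L-shaped aluminium bracket, 0.2 to 0.32 kg, lying on the drill base (underside at 20 mm above the bench). Origin on its underside, below the middle of the upright flange. Flat leg 60 mm wide, 6 mm thick, from 4 mm behind the origin to 175 mm ahead along its x. Upright flange at the origin: 8 mm thick along x, 60 mm wide along y, top 50 mm above the underside; grip it across its thickness from above.
- spot (a point): Centre of the white paint spot (12 mm across) on the bracket's leg, on its top face, 150 mm from the bracket's origin along its x.
- flange_top (a point): Middle of the top edge of the bracket's upright flange, 50 mm above the bracket's origin.
- gate_unit: Cream extraction box, fixed, 260 x 120 mm, 80 mm high, aluminium rails up to 90 mm. Origin on the bench under the centre of the 60 x 60 mm port in its top; box from x -80 to +180 mm. Its x is the way the shutter opens, generally away from the robot. A brass spring tube 22 mm across lies on top from x +107 to +180 mm, up to 103 mm above the bench.
- half_mark (a point): Midway between the red lines across the two rails, 30 mm along gate_unit's x from its origin, 90 mm above the bench. At half open the white stripe across the middle of the shutter lies here. Black ticks 30 mm either side mark shut and fully open.
- gate (a joint): Opening of the yellow shutter in m: 0 shut, 0.06 fully open, 0.03 half open. It slides along gate_unit's +x. A spring shuts it: about 3 N at shut, 7.5 N at half, 12 N fully open.
- gate_handle: Red upright handle block fixed on the shutter, 12 mm thick along the sliding direction (its x), 30 mm wide along y, 45 mm tall. Origin at the middle of its foot, 85 mm above the bench; top at 130 mm. When shut it lies 30 mm on the -x side of gate_unit's origin, and it moves with the shutter. Its axes are those of gate_unit.
- hammer: Bystander: hammer lying flat, about 300 mm long.
- wrench: Bystander: open spanner lying flat.
- screwdriver: Bystander: screwdriver lying flat.
- discs: Bystander: stack of three brown grinding discs, 115 mm across, 17 mm high; origin under its centre.
- spray: Bystander: spray can standing, 54 mm across, 140 mm tall; origin under its centre.
- tube: Bystander: dark steel tube offcut standing on end, 70 mm across, 70 mm tall; origin under its centre.
- bin: Bystander: empty blue plastic bin 140 x 100 x 50 mm; origin under its centre.
Mind the look-alikes: they are no part of the job. Several things have the shape of the bracket; the one meant has the colours described above.

How it is judged (in metres and radians):
On the way, in this order (a step that is already met when the one before it is completed fails the run):
1. the spot is under the drill tip and the bracket is let go, the shutter still shut (horizontal distance between spot and drill_tip below 0.006 m and angle between bracket's own z axis and vertical below 0.05 rad and contact force between the fingers and bracket below 0.3 N and linear speed of bracket below 0.01 m/s and value of joint gate below 0.008 m), for 0.3 s.
2. the robot holds the shutter half open, the bracket still in place (horizontal distance between spot and drill_tip below 0.006 m and angle between bracket's own z axis and vertical below 0.05 rad and value of joint gate between 0.025 and 0.035 m and contact force between the fingers and gate_handle above 2.5 N), for 0.5 s.
At the end, for the whole second after the job is handed in: The bracket lies flat (within 0.05 rad), at rest and released, its spot within 6 mm (horizontally) of the drill tip; the fingers press on the red handle with more than 2.5 N and hold the shutter still at 25 to 35 mm of its 60 mm travel (all of step 2 and contact force between the fingers and bracket below 0.3 N and linear speed of bracket below 0.01 m/s and velocity of joint gate between -0.01 and 0.01 m/s); the arm keeps its last pose, push and grip.
It fails at once if the bracket is lifted more than 12 mm off the drill base (height (world z) of bracket above 0.032 m).
It fails at once if another thing on the bench is moved more than 25 mm (distance of any of hammer, wrench, screwdriver, discs, spray, tube, bin from where it was at the start of the episode above 0.025 m).
It also fails if it takes over 48 s, if anything falls off the work surface, if the arm or the gripper's body presses on something with over 40 N, if the wrist force passes 120 N, or if a joint passes its speed limit or range.

ROBOT

A 7-joint arm with a two-finger parallel gripper is mounted at the origin on the work surface. World frame = base frame: x ahead of the robot, y to its left, z up, the work surface at z = 0. Lengths are in m, angles in degrees, forces in N, time in s.
With the tool pointing down it reaches from about 0.35 to 0.9 m from the base axis. Payload 8.1 kg.
Tool frame: the origin (TCP) lies at the very end of the fingers, on their centre line; the grasp point (between the pads) lies 19 mm behind it; z points along the fingers, y is the line along which they close (so a half turn about z gives the same grasp; the last joint's range is limited). The gripper opens to 92 mm and grips with 3 to 60 N. Pads are 19 mm wide; open, the fingers measure 130 mm over their backs; the gripper's body (75 mm by 190 mm) begins 47 mm behind the grasp point.
Start: joints at [-72.284, 24.895, 1.432, 90.138, -0.665, 64.973, -4.303], TCP at [0.25, 0.573, 0.227] pointing down, gripper open.
Joint ranges: [-149.89, 149.89], [-25.12, 119.58], [-72.63, 75.52], [4.76, 147.25], [-75.54, 255.54], [6.69, 114.76], [-157.13, 157.13]. Speed limits (degrees/s): [127.2, 127.2, 172.46, 172.46, 180, 180, 180].

INTERFACE

Orientations are given as [roll, pitch, yaw] about the fixed x, y, z axes, in that order (R = Rz(yaw) Ry(pitch) Rx(roll)).
In Python, from plant import status, vision, ctrl gives the robot as it stands.
- The arm moves only by the tool apply_moves, never from a script. Its argument "deltas" is a list of rows, each a list of 4 numbers: the shift along the tool's x, y, z in m, then the turn about the tool's z in degrees. In form: [[dx, dy, dz, spin], ...]. A call has 1 to 12 rows; each row shifts and turns the commanded pose from where the row before left it, along the tool's axes as they then stand; what a row does not reach is not made up. A row lasts 1/12 s, in which the tool goes at most 41.7 mm and 7.16 degrees, less where a joint would pass 70% of its speed; a pose out of reach is approached as far as the arm can. A call with a gripper value outside its range is refused whole. "jaw" is the opening, from 0 (shut) to 1 (fully open), set as the call begins (left out, the last holds). The fingers move at their own pace and stop on an object; "newtons" is the grip in N (left out, the last holds). Time passes only in rows, so rows that do not move let the fingers close. It gives the time, the measured TCP pose, the force, the opening and the grip force at its end, in the units of the state.
- status.sense(): the state, without advancing time (a new reading comes with each control period).
- vision.camera(name): name is "scene" or "top" or "wrist"; returns a dict with "frame" (400x640x3 uint8, red, green, blue), "vertical_fov" (degrees; the focal length in pixels is half the picture's height over the tangent of half this angle, whatever the lens; pixels are square), "cx", "cy" (the principal point, pixels), "extrinsics" (4x4, takes a point from camera to world coordinates); the wrist camera has in their place "mount" (4x4, takes a point from camera to tool coordinates, whose origin is the TCP and whose axes are the flange's). Camera axes: x right, y up, looking along -z (the intrinsics and any distortion apply to the point x, -y, -z); pixel columns grow to the right and rows downward; lengths in m; the calibration is good to about 2 mm. The wrist camera is an equidistant fisheye: a pixel r from the principal point sees the ray r / f radians off the axis. A picture is of the moment at which its call begins: read the wrist's pose just before it. There is no depth.
- ctrl.job_done(): hands the job in; it is judged then, once.
The state is a dict: "t": time; "qpos": joint angles; "qd": joint speeds; "joint_efforts": joint torques, N m; "tcp_pos": TCP position; "ee_rot": TCP orientation; "contact_force": force on the tool from outside, world axes, zero at the start; "ft_torque": the same for the moment, N m; "grip_width": opening from 0.0 (shut) to 1.0 (fully open); "finger_force": force on a finger pad.
Only numpy, scipy, OpenCV 4.12 (cv2) and the standard library are available. Lean on these libraries where they do the work, as an engineer would, in place of code of your own. Each camera call takes 0.05 s, during which the arm holds its last target. There are 200 camera calls.

## Working session

There is one attempt and no reset: what is moved stays moved. The work goes in short steps, Python scripts to look and compute and a tool call to move; the robot and the scene stay as the last step left them, time stands still between calls to the robot, and variables do not carry over. Pictures are saved under pics/ and viewed, at most 10 in all, crops included, and the job is handed in when it is done.

Besides the shell and the picture viewer there is one more tool, called after "Request:" as a command line: name --pt "numbers of a row" for each row, then --argument value for the rest. apply_moves: Moves the arm, as the interface text tells. Its arguments: {"type":"object","properties":{"deltas":{"type":"array"},"jaw":{"type":"number"},"newtons":{"type":"number"}},"required":["deltas"]}

```bash
mkdir -p pics
python3 - <<'E'
from plant import status, vision
import cv2,pickle
d={}
for n in("scene","top","wrist"):
    s=status.sense(); c=vision.camera(n); c['s']=s; d[n]=c
    cv2.imwrite(f"pics/{n}0.png",c["frame"][:,:,::-1])
    print(n,c["vertical_fov"],c["cx"],c["cy"],c.get("extrinsics",c.get("mount")), [k for k in c])
pickle.dump(d,open("d0.pkl","wb")); print(s)
E
```

```text
scene 55.417969073031415 316.45631740906407 197.8570916040359 [[-0.78231147 -0.42876036  0.45183329  1.03587056]
 [ 0.62278182 -0.55176578  0.55470472  0.6059887 ]
 [ 0.01147075  0.71534543  0.69867685  0.9205069 ]
 [ 0.          0.          0.          1.        ]] ['frame', 'vertical_fov', 'cx', 'cy', 'extrinsics', 's']
top 52.79659072056235 320.23650451708386 200.32165729922806 [[ 0.01070719  0.99469086 -0.10234962  0.3332605 ]
 [-0.99970362  0.0084104  -0.02284583 -0.06198881]
 [-0.02186374  0.1025639   0.99448611  1.60370529]
 [ 0.          0.          0.          1.        ]] ['frame', 'vertical_fov', 'cx', 'cy', 'extrinsics', 's']
wrist 65.70646984690485 317.47277181040334 198.81485616562452 [[ 9.16326270e-04  9.55965030e-01  2.93479166e-01  8.16488163e-02]
 [ 9.99999419e-01 -1.04263558e-03  2.73945924e-04 -3.27758961e-04]
 [ 5.67874546e-04  2.93478745e-01 -9.55965430e-01 -1.58553322e-01]
 [ 0.00000000e+00  0.00000000e+00  0.00000000e+00  1.00000000e+00]] ['frame', 'vertical_fov', 'cx', 'cy', 'mount', 's']
{'t': 0.1, 'qpos': array([-72.28381863,  24.93437243,   1.43062411,  90.1842213 ,
        -0.6635139 ,  64.97421525,  -4.30346804]), 'qd': array([ 0.06939135,  0.01210583, -0.07094488, -0.11361052, -0.01740531,
        0.03441408, -0.02127432]), 'joint_efforts': array([ 2.49137185e-03, -6.69124174e+01,  9.87988897e-01, -3.15144932e+01,
       -6.04671612e-02,  3.75256932e-02,  8.12638064e-05]), 'tcp_pos': array([0.25003053, 0.57229607, 0.22600042]), 'ee_rot': array([-1.79915915e+02,  8.60020332e-03,  1.56401449e+02]), 'contact_force': array([ 0.61089895, -0.27170125, -0.61797507]), 'ft_torque': array([ 0.02338754,  0.03315101, -0.02811306]), 'finger_force': 0.0, 'grip_width': 1.0006582412791656}
```

View pics/scene0.png

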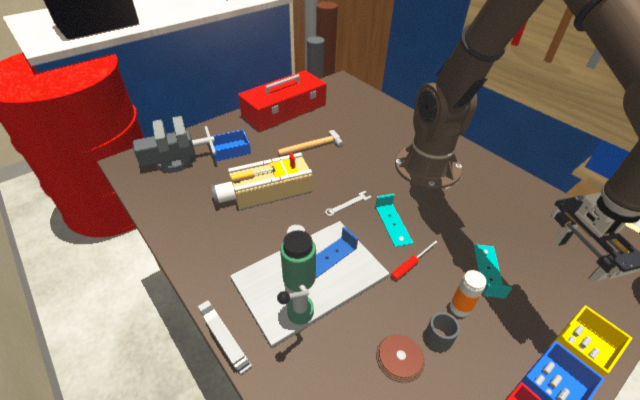

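View pics/top0.png

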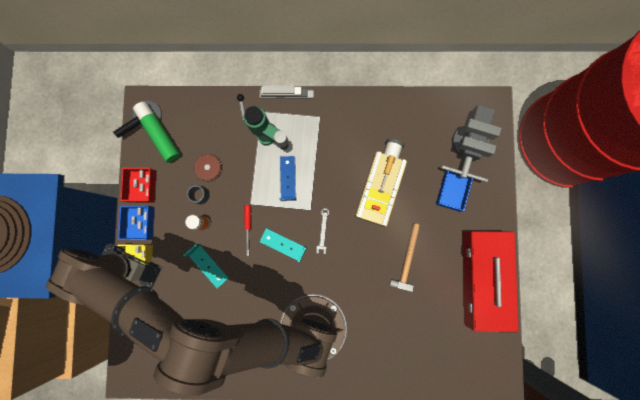

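The top view shows the drill base around (285,160) with the blue bracket at (288,180), flange at (288,202). The gate unit is at (382,185), with its red handle at (376,208). The scene view puts the bracket at (335,255) and the handle at (292,160).

Possible mistakes for the bracket: the teal L-brackets at top (283,245) and (207,265), and the blue bins at (455,192) and (137,222). I choose the blue one on the base and check it in a close crop.

```bash
cat > h.py <<'E'
import numpy as np,cv2,pickle
from scipy.spatial.transform import Rotation as R
def foc(c): return 200/np.tan(np.radians(c["vertical_fov"]/2))
def ext(c):
    if "extrinsics" in c: return c["extrinsics"],False
    s=c["s"];T=np.eye(4);T[:3,:3]=R.from_euler("xyz",s["ee_rot"],degrees=True).as_matrix();T[:3,3]=s["tcp_pos"]
    return T@c["mount"],True
def ray(c,u,v):
    E,fe=ext(c);f=foc(c);x,y=(u-c["cx"])/f,(v-c["cy"])/f
    if fe:
        r=np.hypot(x,y);k=np.sin(r)/max(r,1e-9);d=np.array([x*k,-y*k,-np.cos(r)])
    else: d=np.array([x,-y,-1.])
    return E[:3,3],E[:3,:3]@(d/np.linalg.norm(d))
def onz(c,u,v,z):
    o,d=ray(c,u,v);return o+d*(z-o[2])/d[2]
def pix(c,p):
    E,fe=ext(c);q=E[:3,:3].T@(np.asarray(p)-E[:3,3]);f=foc(c);x,y=q[0],-q[1];z=-q[2]
    if fe:
        n=np.hypot(x,y);r=np.arctan2(n,z);return np.array([c["cx"]+f*r*x/n,c["cy"]+f*r*y/n])
    return np.array([c["cx"]+f*x/z,c["cy"]+f*y/z])
def tri(a,b):
    A=np.zeros((3,3));B=np.zeros(3)
    for o,d in(a,b):
        P=np.eye(3)-np.outer(d,d);A+=P;B+=P@o
    return np.linalg.solve(A,B)
E
python3 - <<'E'
from h import *
d=pickle.load(open("d0.pkl","rb"))
t=d["top"]["frame"];s=d["scene"]["frame"]
a=cv2.resize(t[100:220,230:420],None,fx=4,fy=4,interpolation=cv2.INTER_CUBIC)[:, :760]
b=cv2.resize(s[140:340,200:400],(400,400))
cv2.imwrite("pics/c1.png",a[:,:,::-1])
b=cv2.resize(s[140:310,205:385],None,fx=3.3,fy=3.3,interpolation=cv2.INTER_CUBIC)
cv2.imwrite("pics/c2.png",b[:,:,::-1])
for n,c in(("top",d["top"]),("scene",d["scene"])):
    h=cv2.cvtColor(c["frame"],cv2.COLOR_RGB2HSV)
    m=cv2.inRange(h,(100,110,40),(125,255,255))
    k,l,st,ce=cv2.connectedComponentsWithStats(m)
    for i in range(1,k):
        if st[i,4]>60: print(n,"blue",st[i],ce[i])
    m=cv2.inRange(h,(0,0,150),(179,45,255));k,l,st,ce=cv2.connectedComponentsWithStats(m)
    for i in range(1,k):
        if st[i,4]>800:
            r=cv2.boxPoints(cv2.minAreaRect(cv2.findContours((l==i).astype('u1'),0,2)[0][0]));print(n,"white",st[i],r.round(1).tolist())
E
```

```text
top blue [280 156  15  44 593] [287.33052277 178.37605396]
top blue [ 436  171   37   40 1003] [454.03788634 191.12462612]
top blue [   0  173  117  126 8457] [ 53.24606835 228.29596784]
top blue [ 583  172   57  228 7723] [617.31309077 301.30519228]
top blue [ 118  206   36   34 1019] [135.03827282 223.12953876]
top white [    3    52   612   348 41148] [[3.0, 52.0], [614.0, 52.0], [614.0, 399.0], [3.0, 399.0]]
top white [ 250  112   70   98 4308] [[249.6999969482422, 203.8000030517578], [259.20001220703125, 110.5], [319.5, 116.69999694824219], [310.0, 209.89999389648438]]
top white [  47  361  106   39 1479] [[47.0, 361.0], [152.0, 361.0], [152.0, 399.0], [47.0, 399.0]]
scene blue [ 382    0   88  108 6099] [420.38809641  43.72848008]
scene blue [   35    30   256   107 11299] [188.93990619  76.5143818 ]
scene blue [ 463   86  166  106 7968] [538.84764056 140.99460341]
scene blue [214 130  37  31 864] [230.87847222 144.79282407]
scene blue [315 227  43  50 893] [335.08734602 251.85218365]
scene blue [ 522  341   82   59 2565] [563.61130604 375.30838207]
scene white [   3    0  277 
[... 220 characters left out ...]
708] [[-12.699999809265137, 171.89999389648438], [115.0999984741211, 129.3000030517578], [205.0, 399.0], [77.19999694824219, 441.6000061035156]]
scene white [ 290  240   99   83 2977] [[287.0, 291.8999938964844], [362.6000061035156, 236.60000610351562], [389.29998779296875, 273.1000061035156], [313.6000061035156, 328.29998779296875]]
scene white [ 230  251   65   94 2887] [[229.39999389648438, 274.79998779296875], [279.3999938964844, 249.8000030517578], [315.79998779296875, 322.6000061035156], [265.79998779296875, 347.6000061035156]]
scene white [203 307  45  61 914] [[200.3000030517578, 315.5], [213.0, 307.0], [247.89999389648438, 359.3999938964844], [235.1999969482422, 367.79998779296875]]
```

View pics/c1.png

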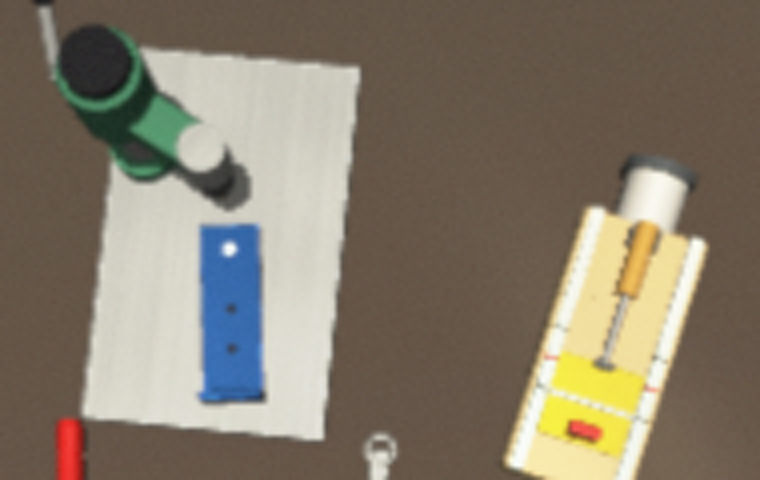

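View pics/c2.png

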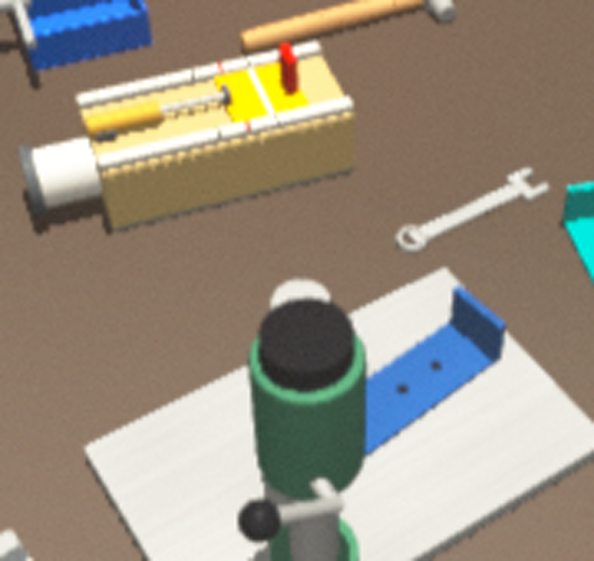

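The crops show the blue bracket on the base, spot at crop (229,249), i.e. full-frame (287.1,162.1), with the flange end towards the robot. The drill head stands ahead of it. The shutter is shut, with its red lines at crop (550,357) and (651,390).

Run:
```python
from h import *
d=pickle.load(open("d0.pkl","rb"));c=d["top"]
f=lambda x,y:((x+.5)/4-.5+230,(y+.5)/4-.5+100)
g=cv2.cvtColor(c["frame"],cv2.COLOR_RGB2GRAY).astype(float)
h=cv2.cvtColor(c["frame"],cv2.COLOR_RGB2HSV)
# subpixel base edges: threshold crossing 130
def cross(line,lo,hi,rev=False):
    idx=range(lo,hi); idx=list(idx)[::-1] if rev else list(idx)
    for a,b in zip(idx,idx[1:]):
        if line[a]<135<=line[b]: return a+(b-a)*(135-line[a])/(line[b]-line[a])
L=[onz(c,cross(g[v],235,280),v,.02)[:2] for v in range(150,198) if cross(g[v],235,280)]
Rr=[onz(c,cross(g[v],300,335,True),v,.02)[:2] for v in range(122,205) if cross(g[v],300,335,True)]
B=[onz(c,u,cross(g[:,u],195,225,True),.02)[:2] for u in range(256,307) if cross(g[:,u],195,225,True)]
T=[onz(c,u,cross(g[:,u],100,125),.02)[:2] for u in range(285,315) if cross(g[:,u],100,125)]
fit=lambda P:[np.array(x).ravel() for x in (lambda r:(r[:2],r[2:]))(cv2.fitLine(np.array(P,np.float32),cv2.DIST_HUBER,0,.001,.001))]
F={k:fit(P) for k,P in dict(L=L,R=Rr,B=B,T=T).items()}
for k,(v,p) in F.items(): print(k,np.degrees(np.arctan2(v[1],v[0])),p)
def inter(a,b):
    (v,p),(w,q)=F[a],F[b];s=np.linalg.solve(np.c_[v,-w],q-p);return p+v*s[0]
cs={k:inter(*k) for k in("LB","RB","LT","RT")}
for k in cs: print(k,cs[k])
n=np.linalg.norm;print("lenL",n(cs["LB"]-cs["LT"]),"lenR",n(cs["RB"]-cs["RT"]),"wid",n(cs["LB"]-cs["RB"]),n(cs["LT"]-cs["RT"]))
H=cv2.getPerspectiveTransform(np.float32([[-.23,.12],[-.23,-.12],[.15,.12],[.15,-.12]]),np.float32([cs[k] for k in("LB","RB","LT","RT")]))
tip=cv2.perspectiveTransform(np.float32([[[0,0]]]),H)[0,0]
print("tip",tip)
sub=g[156:170,282:294];m=cv2.inRange(h,(100,110,40),(125,255,255))
w=np.clip(255-0*sub,0,255)
rr,cc=np.mgrid[159:166,283:292];sat=255-h[159:166,283:292,1].astype(float);wt=np.clip(sat-110,0,None);su,sv=(cc*wt).sum()/wt.sum(),(rr*wt).sum()/wt.sum()
sp=onz(c,su,sv,.026);print("spot px",su,sv,sp)
# flange top ends, hsv
print("flangeTop",onz(c,*f(199,397),.07),onz(c,*f(265,395),.07))
q=[(201,227),(260,226)];e=[onz(c,*f(*p),.026) for p in q];print("leg end",e,n(e[0]-e[1]))
for x,y in[(229,309),(231,349)]: print("hole",onz(c,*f(x,y),.026))
r=[onz(c,*f(*p),.09) for p in[(550,357),(651,390)]];print("half",r,(r[0]+r[1])/2,n(r[0]-r[1]))
r=[onz(c,*f(*p),.13) for p in[(584,430)]];print("handle",r)
q=[onz(c,*f(*p),.09) for p in[(604,209),(514,459),(696,241)]];print("rails",q)
v=q[0]-q[1];print(np.degrees(np.arctan2(v[1],v[0])),n(v))
```

```text
L -5.1094527 [0.5845605  0.24487653]
R -4.9392285 [ 0.64641434 -0.00288528]
B 84.83499 [0.46915337 0.13967876]
T 84.66006 [0.8458796  0.07019852]
LB [0.47951138 0.2542694 ]
RB [0.45774066 0.0134199 ]
LT [0.8599056  0.22025685]
RT [ 0.83750486 -0.01939932]
lenL 0.38191178 lenR 0.38117966 wid 0.24183144 0.24070078
tip [0.6990897  0.11346591]
spot px 286.86757679180886 161.7467576791809 [0.64899407 0.10887561 0.026     ]
flangeTop [0.49535954 0.13014175 0.07      ] [0.49781864 0.06675844 0.07      ]
leg end [array([0.67058226, 0.13725922, 0.026     ]), array([0.67195068, 0.07831248, 0.026     ])] 0.05896261604546966
hole [0.58804653 0.10767434 0.026     ]
hole [0.54803494 0.10492182 0.026     ]
half [array([ 0.53402905, -0.20397767,  0.09      ]), array([ 0.50344543, -0.29880475,  0.09      ])] [ 0.51873724 -0.25139121  0.09      ] 0.09963700015613197
handle [array([ 0.46161137, -0.23118458,  0.13      ])]
rails [array([ 0.67665629, -0.25549378,  0.09      ]), array([ 0.43718445, -0.17013421,  0.09      ]), array([ 0.64621551, -0.34247259,  0.09      ])]
-19.61857329266899 0.25423024441386927
```

Base size comes out at 381 x 241 mm (380 x 240 given), so the tip is at about (0.699,0.1135). The spot is at (0.649,0.109), flange at about (0.498,0.102) and bracket yaw about 2.3°. The handle is at (0.4617,-0.232), gate axis about -18.5°.

First I turn the tool, then travel high to above the flange.

Request:
apply_moves --pt "0 0 0 3" --pt "0 0 0 5" --pt "0 0 0 6" --pt "0 0 0 6" --pt "0 0 0 6" --pt "0 0 0 6" --pt "0 0 0 6" --pt "0 0 0 6" --pt "0 0 0 6" --pt "0 0 0 6" --pt "0 0 0 5" --pt "0 0 0 3" --jaw 0.5

```text
t: 1.15
tcp_pos: [0.25, 0.5726, 0.2264]
ee_rot: [-180.0, 0.0, 92.1]
contact_force: [-0.3, -0.1, -0.1]
grip_width: 0.499
finger_force: 0.0
```

Request:
apply_moves --pt "-0.01 0.005 0 0" --pt "-0.02 0.01 0 0" --pt "-0.03 0.014 0 0" --pt "-0.035 0.017 0 0" --pt "-0.035 0.017 0 0" --pt "-0.035 0.017 0 0" --pt "-0.035 0.017 0 0" --pt "-0.035 0.017 0 0" --pt "-0.035 0.017 0 0" --pt "-0.035 0.017 0 0" --pt "-0.035 0.017 0 0" --pt "-0.035 0.017 0 0"

```text
t: 2.15
tcp_pos: [0.448, 0.2029, 0.2268]
ee_rot: [180.0, -0.0, 92.5]
contact_force: [1.0, 0.5, -0.6]
grip_width: 0.499
finger_force: 0.0
```

Request:
apply_moves --pt "-0.035 0.017 0 0" --pt "-0.03 0.015 0 0" --pt "-0.02 0.01 0 0" --pt "-0.01 0.005 0 0" --pt "-0.005 0 0 0" --pt "0 0 0 0" --pt "0 0 0 0"

```text
t: 2.73
tcp_pos: [0.4982, 0.1081, 0.2266]
ee_rot: [-180.0, -0.0, 92.5]
contact_force: [-0.6, 0.5, -0.5]
grip_width: 0.501
finger_force: 0.0
```

Run:
```python
from h import *
from plant import status,vision
s=status.sense();c=vision.camera("wrist");c["s"]=s;pickle.dump(c,open("w1.pkl","wb"))
cv2.imwrite("pics/w1.png",c["frame"][:,:,::-1])
for n,p in dict(spot=(.649,.109,.026),tip=(.699,.1135,.038),fl1=(.4979,.131,.07),fl2=(.5002,.073,.07)).items(): print(n,pix(c,p))
h=cv2.cvtColor(c["frame"],cv2.COLOR_RGB2HSV);m=cv2.inRange(h,(100,110,40),(125,255,255));k,l,st,ce=cv2.connectedComponentsWithStats(m)
for i in range(1,k):
    if st[i,4]>300: print(st[i],ce[i])
```

```text
spot [439.22050273 180.21327241]
tip [477.82333396 181.43482554]
fl1 [320.2587596  162.13301479]
fl2 [319.89615061 215.08327589]
[ 315  154  141   60 6464] [381.87948639 178.01454208]
[   0  301   46   99 2909] [ 16.47679615 358.39601238]
```

View pics/w1.png

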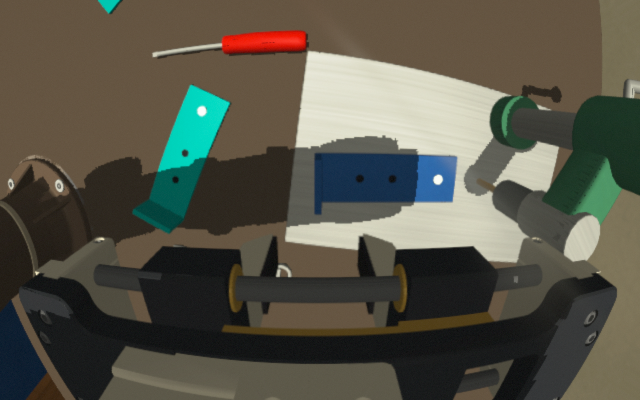

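The wrist view shows the spot at (438,180), matching its prediction, the flange at x≈318, y 154-213, and the bit tip near (480,182). I measure both tip and spot finely in this same picture.

Run:
```python
from h import *
c=pickle.load(open("w1.pkl","rb"))
cv2.imwrite("pics/w1c.png",cv2.resize(c["frame"][145:220,425:525],None,fx=7,fy=7,interpolation=cv2.INTER_CUBIC)[:,:,::-1])
h=cv2.cvtColor(c["frame"],cv2.COLOR_RGB2HSV).astype(float)
rr,cc=np.mgrid[172:189,430:447];wt=np.clip(255-h[172:189,430:447,1]-100,0,None)*(h[172:189,430:447,2]>150)
u,v=(cc*wt).sum()/wt.sum(),(rr*wt).sum()/wt.sum();print("spot",u,v,onz(c,u,v,.026))
for p in[(478,180),(480,182)]: print(p,onz(c,*p,.038))
for p in[(318,154),(318,213),(315,154),(322,154)]: print("fl",p,onz(c,*p,.07))
for p in[(456,156),(454,202)]: print("end",p,onz(c,*p,.026))
```

```text
spot 437.56101851076306 179.1872016081749 [0.64650367 0.11017762 0.026     ]
(478, 180) [0.69891454 0.11537136 0.038     ]
(480, 182) [0.70245495 0.112977   0.038     ]
fl (318, 154) [0.49519439 0.13939971 0.07      ]
fl (318, 213) [0.4980413  0.07530496 0.07      ]
fl (315, 154) [0.49211857 0.13926458 0.07      ]
fl (322, 154) [0.49929536 0.13958441 0.07      ]
end (456, 156) [0.66807893 0.14151389 0.026     ]
end (454, 202) [0.67505328 0.08134376 0.026     ]
```

View pics/w1c.png

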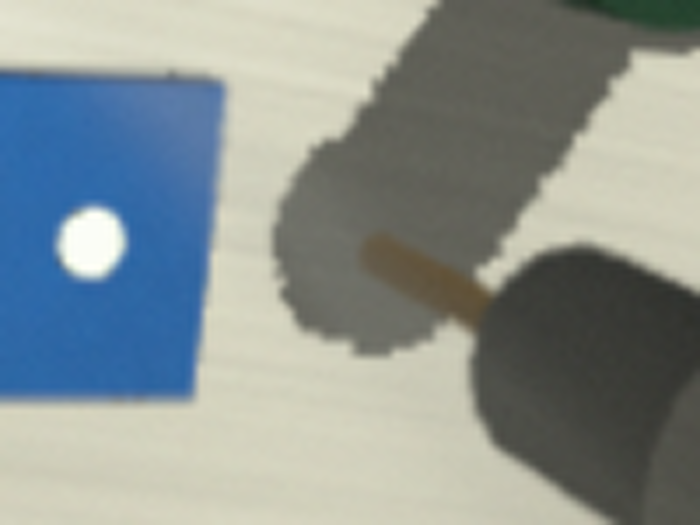

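In the crop the bit end is at (374,247), full-frame (478.0,179.9), which gives (0.699,0.1154). The spot is at (0.6465,0.110), so the needed shift is about (0.0515,0.005). I descend on the flange and grip.

Request:
apply_moves --pt "0 0 0.01 0" --pt "0 0 0.02 0" --pt "0 0 0.02 0" --pt "0 0 0.02 0" --pt "0 0 0.02 0" --pt "0 0 0.02 0" --pt "0 0 0.02 0" --pt "0 0 0.02 0" --pt "0 0 0.015 0" --pt "0 0 0.01 0" --pt "0 0 0.007 0" --pt "0 0 0.002 0"

```text
t: 3.78
tcp_pos: [0.4982, 0.1081, 0.0416]
ee_rot: [-179.9, 0.0, 92.5]
contact_force: [0.5, 0.3, 0.1]
grip_width: 0.504
finger_force: 0.0
```

Request:
apply_moves --pt "0 0 0 0" --pt "0 0 0 0" --pt "0 0 0 0" --pt "0 0 0 0" --pt "0 0 0 0" --pt "0 0 0 0" --pt "0 0 0 0" --jaw 0 --newtons 15

```text
t: 4.37
tcp_pos: [0.499, 0.1078, 0.043]
ee_rot: [180.0, -0.0, 92.4]
contact_force: [-1.2, 0.9, 3.6]
grip_width: 0.086
finger_force: 15.0
```

Width 7.9 mm matches the flange. I slide most of the way, then look.

Request:
apply_moves --pt "0 0.003 0 0" --pt "0.0005 0.005 0 0" --pt "0.0005 0.006 0 0" --pt "0.0005 0.006 0 0" --pt "0.0005 0.006 0 0" --pt "0.0005 0.006 0 0" --pt "0.0003 0.006 0 0" --pt "0 0.005 0 0" --pt "0 0.003 0 0" --pt "0 0 0 0" --pt "0 0 0 0"

```text
t: 5.28
tcp_pos: [0.5448, 0.1125, 0.043]
ee_rot: [-180.0, -0.0, 92.4]
contact_force: [-1.7, 0.6, 4.7]
grip_width: 0.091
finger_force: 15.0
```

```bash
cat > look.py <<'E'
import sys
from h import *
from plant import status,vision
n=sys.argv[1]
s=status.sense();c=vision.camera("wrist");c["s"]=s;t=vision.camera("top");pickle.dump((c,t),open(n+".pkl","wb"))
print(s["tcp_pos"],s["ee_rot"],s["contact_force"])
p=pix(c,(.698,.1145,.03)).round().astype(int);print(p)
y0,x0=max(p[1]-60,0),max(min(p[0]-60,520),0)
a=cv2.resize(c["frame"][y0:y0+120,x0:x0+120],(480,480),interpolation=cv2.INTER_CUBIC)
b=cv2.resize(t["frame"][130:210,265:318],(318,480),interpolation=cv2.INTER_CUBIC)
print("wrist crop origin",x0,y0,"x4")
cv2.imwrite("pics/"+n+".png",np.hstack([a,b])[:,:,::-1])
E
python3 look.py w2
```

```text
[0.54476894 0.11250541 0.04302126] [-1.79992704e+02 -1.68686454e-02  9.23923703e+01] [-1.69228583  0.58890944  4.72604867]
[529 241]
wrist crop origin 469 181 x4
```

View pics/w2.png

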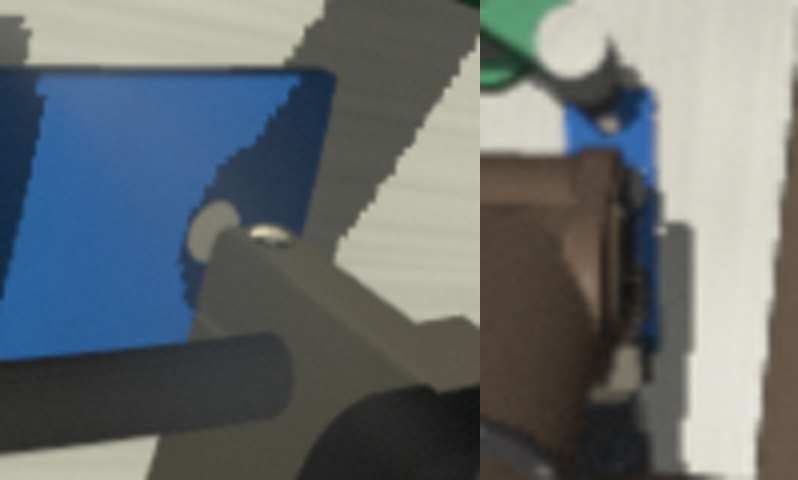

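Run:
```python
from h import *
c,t=pickle.load(open("w2.pkl","rb"))
for p in[(217,231),(188,232),(212,200)]: print(onz(c,469+p[0]/4-.4,181+p[1]/4-.4,.026))
h=cv2.cvtColor(t["frame"],cv2.COLOR_RGB2HSV);print(pix(t,(.698,.1145,.038)),[onz(t,265+(x+.5)/6-.5,130+(y+.5)/6-.5,.026) for x,y in((607-480,126),(568-480,105),(655-480,90))])
```

```text
[0.69432227 0.11469251 0.026     ]
[0.68710309 0.1145823  0.026     ]
[0.69098903 0.12088202 0.026     ]
[285.37461473 148.97308992] [array([0.69425026, 0.11422098, 0.026     ]), array([0.70835891, 0.14056002, 0.026     ]), array([0.71886963, 0.08262778, 0.026     ])]
```

The crop shows the spot about (0.6937,0.1146), the tip by both views about (0.699,0.1145): about 5 mm left. Move, release and back up.

Request:
apply_moves --pt "0 0.002 0 0" --pt "0 0.002 0 0" --pt "0 0.001 0 0" --pt "0 0 0 0" --pt "0 0 0 0"

```text
t: 5.8
tcp_pos: [0.5489, 0.1127, 0.043]
ee_rot: [-179.9, -0.0, 92.4]
contact_force: [-5.3, -0.4, 8.7]
grip_width: 0.084
finger_force: 15.0
```

Request:
apply_moves --pt "0 0 0 0" --pt "0 0 0 0" --pt "0 0 0 0" --pt "0 0 0 0" --pt "0 0 0 0" --jaw 0.4

```text
t: 6.22
tcp_pos: [0.5498, 0.1127, 0.0426]
ee_rot: [180.0, 0.0, 92.4]
contact_force: [0.1, 0.0, 0.4]
grip_width: 0.384
finger_force: 0.0
```

Request:
apply_moves --pt "0 0 -0.005 0" --pt "0 0 -0.01 0" --pt "0 0 -0.015 0" --pt "0 -0.005 -0.02 0" --pt "0 -0.01 -0.02 0" --pt "0 -0.01 -0.02 0" --pt "0 -0.01 -0.02 0" --pt "0 -0.01 -0.02 0" --pt "0 -0.005 -0.01 0" --pt "0 0 0 0" --pt "0 0 0 0"

```text
t: 7.13
tcp_pos: [0.5001, 0.1109, 0.1832]
ee_rot: [179.9, -0.1, 92.4]
contact_force: [-0.7, -0.1, 0.3]
grip_width: 0.404
finger_force: 0.0
```

```bash
python3 look.py w3
```

```text
[0.50014413 0.11092022 0.18317855] [ 1.79914166e+02 -5.21536150e-02  9.24259190e+01] [-0.70815916 -0.1433533   0.26734813]
[489 190]
wrist crop origin 429 130 x4
```

View pics/w3.png

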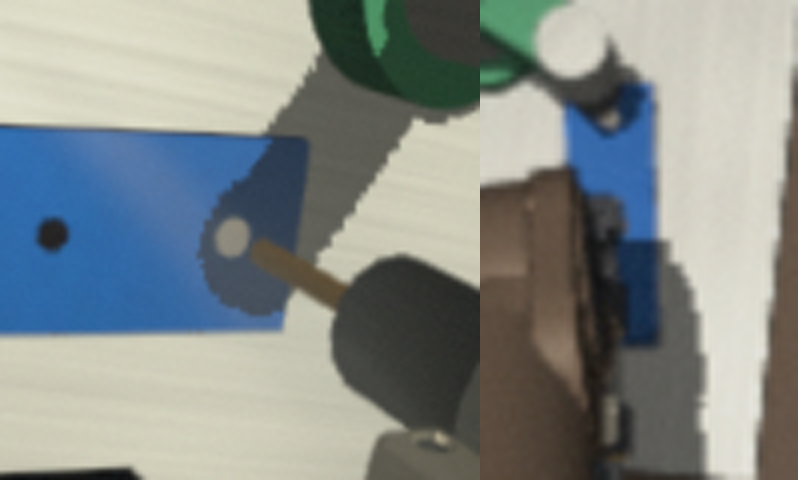

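The wrist crop shows the spot at crop (232,238) and the bit end at about (257,249). I compute both.

Run:
```python
from h import *
c,t=pickle.load(open("w3.pkl","rb"))
f=lambda x,y:(429+(x+.5)/4-.5,130+(y+.5)/4-.5)
print("spot",onz(c,*f(232,238),.026))
for p in[(254,248),(258,250),(252,246)]:print("tip",onz(c,*f(*p),.038))
# subpixel spot in ring + bit axis from brown mask
fr=c["frame"].astype(int);sub=fr[175:215,480:520]
m=(sub[...,0]-sub[...,2]>15)&(sub[...,0]<160);ys,xs=np.nonzero(m);k=np.argsort(xs)[:12];print([(x+480,y+175) for x,y in zip(xs[k],ys[k])])
```

```text
spot [0.69716888 0.11453327 0.026     ]
tip [0.69783187 0.11492538 0.038     ]
tip [0.69938802 0.11441011 0.038     ]
tip [0.69699236 0.11547587 0.038     ]
[(np.int64(484), np.int64(190)), (np.int64(485), np.int64(187)), (np.int64(485), np.int64(189)), (np.int64(485), np.int64(188)), (np.int64(485), np.int64(190)), (np.int64(486), np.int64(188)), (np.int64(486), np.int64(187)), (np.int64(486), np.int64(186)), (np.int64(486), np.int64(190)), (np.int64(486), np.int64(189)), (np.int64(487), np.int64(190)), (np.int64(487), np.int64(189))]
```

The spot looks within about 2 mm of the tip, but along the viewing direction the bit's end is ambiguous. One look from the side settles it.

Request:
apply_moves --pt "0.01 0 -0.005 0" --pt "0.02 0 -0.01 0" --pt "0.025 0 -0.01 0" --pt "0.03 0 0 0" --pt "0.03 0 0 0" --pt "0.03 0 0 0" --pt "0.025 0 0 0" --pt "0.015 0 0 0" --pt "0.005 0 0 0" --pt "0 0 0 0" --pt "0 0 0 0"

```text
t: 8.15
tcp_pos: [0.4921, 0.2989, 0.2074]
ee_rot: [-180.0, 0.1, 92.3]
contact_force: [0.9, -1.2, -0.7]
grip_width: 0.402
finger_force: 0.0
```

```bash
sed -i 's/c\["frame"\]\[y0:y0+120,x0:x0+120\],(480,480)/c["frame"][y0:y0+80,x0:x0+80],(480,480)/; s/p\[1\]-60/p[1]-40/; s/p\[0\]-60,520/p[0]-40,560/' look.py; python3 look.py w4
```

```text
[0.49212821 0.29889303 0.20742815] [-1.79982423e+02  7.79031211e-02  9.23273561e+01] [ 0.93797652 -1.17619963 -0.73680243]
[455 310]
wrist crop origin 415 270 x4
```

View pics/w4.png

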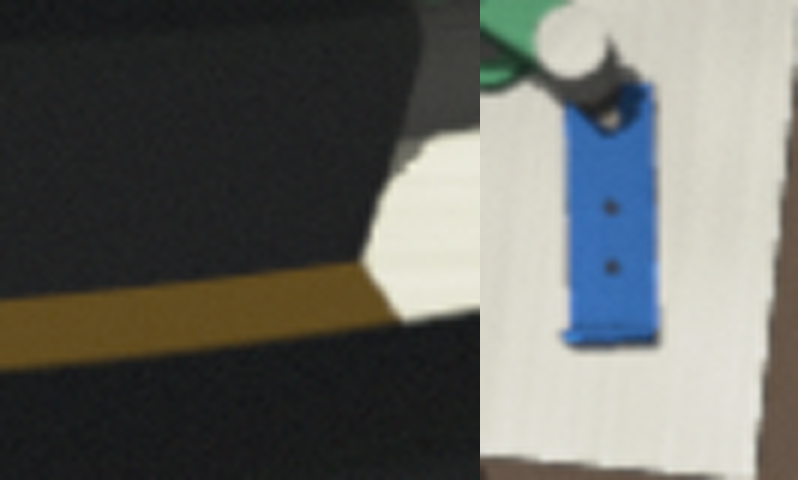

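The gripper hides the bit here, but the top view is now free: holes at crop (611,207) and (611,267). I measure how far the holes moved in the top camera and apply that to the spot.

Run:
```python
from h import *
a=pickle.load(open("d0.pkl","rb"))["top"];_,b=pickle.load(open("w4.pkl","rb"))
def hole(c,u,v):
    v0,u0=round(v)-3,round(u)-3
    g=c["frame"][v0:v0+7,u0:u0+7].sum(2).astype(float);w=np.clip(np.median(g)-25-g,0,None)
    rr,cc=np.mgrid[v0:v0+7,u0:u0+7];return onz(c,(cc*w).sum()/w.sum(),(rr*w).sum()/w.sum(),.026)[:2]
A=[hole(a,287,177),hole(a,287.5,187)]
B=[hole(b,265+131/6,130+207/6),hole(b,265+131/6,130+267/6)]
print(A,B)
print("shifts",B[0]-A[0],B[1]-A[1])
sp=np.array([.64899,.10888]);
ang=lambda P:np.arctan2(*(P[0]-P[1])[::-1]);da=ang(B)-ang(A);print("yaws",np.degrees([ang(A),ang(B)]))
m=(np.array(B).mean(0)-np.array(A).mean(0));print("spot now",sp+m, "tip .6991 .1135")
```

```text
[array([0.58887784, 0.10565688]), array([0.54880152, 0.10413404])] [array([0.63951898, 0.11070136]), array([0.59922847, 0.10896453])]
shifts [0.05064114 0.00504448] [0.05042695 0.0048305 ]
yaws [2.17610997 2.46834652]
spot now [0.69952404 0.11381749] tip .6991 .1135
```

By the top camera the spot is within 1 mm of the tip, and the wrist view agrees to about 2 mm. Now over to the shutter handle.

Request:
apply_moves --pt "-0.01 -0.002 0 0" --pt "-0.02 -0.003 0 0" --pt "-0.03 -0.003 0 0" --pt "-0.035 -0.003 0 0" --pt "-0.035 -0.003 0 0" --pt "-0.035 -0.003 0 0" --pt "-0.035 -0.003 0 0" --pt "-0.035 -0.003 0 0" --pt "-0.035 -0.003 0 0" --pt "-0.035 -0.003 0 0" --pt "-0.035 -0.003 0 0" --pt "-0.035 -0.003 0 0"

```text
t: 9.25
tcp_pos: [0.4711, -0.0787, 0.2081]
ee_rot: [180.0, -0.0, 92.3]
contact_force: [-0.0, -0.2, -0.4]
grip_width: 0.402
finger_force: 0.0
```

Request:
apply_moves --pt "-0.035 -0.003 0 0" --pt "-0.035 -0.003 0 0" --pt "-0.03 -0.003 0 0" --pt "-0.025 -0.003 0 0" --pt "-0.02 -0.003 0 0" --pt "-0.009 -0.001 0 3" --pt "0 0 0 4" --pt "0 0 0 5" --pt "0 0 0 5" --pt "0 0 0 3.8" --pt "0 0 0 0" --pt "0 0 0 0"

```text
t: 10.25
tcp_pos: [0.462, -0.2309, 0.2078]
ee_rot: [180.0, -0.0, 71.6]
contact_force: [0.6, -0.3, -0.8]
grip_width: 0.398
finger_force: 0.0
```

Run:
```python
from h import *
from plant import status,vision
s=status.sense();c=vision.camera("wrist");c["s"]=s;t=vision.camera("top");pickle.dump((c,t),open("w5.pkl","wb"))
print(s["tcp_pos"],s["ee_rot"])
cv2.imwrite("pics/w5.png",c["frame"][:,:,::-1])
h=cv2.cvtColor(c["frame"],cv2.COLOR_RGB2HSV);m=cv2.inRange(h,(0,150,80),(8,255,255))|cv2.inRange(h,(174,150,80),(179,255,255));k,l,st,ce=cv2.connectedComponentsWithStats(m)
for i in range(1,k):
    if st[i,4]>15: print(st[i],ce[i])
print(pix(c,(.4617,-.232,.13)),pix(c,(.5187,-.2514,.09)))
```

```text
[ 0.46199883 -0.23094599  0.20784106] [ 1.79999231e+02 -1.37769472e-02  7.16389442e+01]
[382 136   4  13  40] [383.95 142.15]
[312 179  13  45 571] [317.9614711  201.42031524]
[561 372  40  28 508] [581.93700787 390.64370079]
[471 392  22   8  88] [484.26136364 396.59090909]
[320.00627971 208.11777624] [383.43494517 194.81752396]
```

View pics/w5.png

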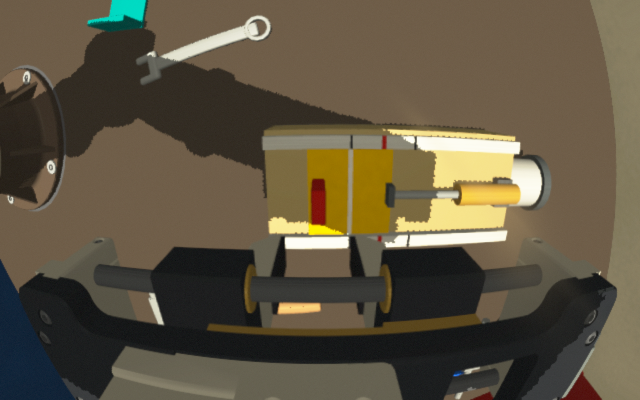

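The wrist view shows the handle at (318,201), parallel to the jaws, next to its prediction (320,208); the shutter is shut. I descend and grip.

Request:
apply_moves --pt "0 0 0.01 0" --pt "0 0 0.015 0" --pt "0 0 0.02 0" --pt "0 0 0.02 0" --pt "0 0 0.02 0" --pt "0 0 0.012 0" --pt "0 0 0.008 0" --pt "0 0 0.002 0" --pt "0 0 0 0"

```text
t: 11.1
tcp_pos: [0.4626, -0.2303, 0.1003]
ee_rot: [-179.9, 0.0, 71.6]
contact_force: [0.0, 0.7, 0.7]
grip_width: 0.399
finger_force: 0.0
```

Request:
apply_moves --pt "0 0 0 0" --pt "0 0 0 0" --pt "0 0 0 0" --pt "0 0 0 0" --pt "0 0 0 0" --pt "0 0 0 0" --pt "0 0 0 0" --jaw 0 --newtons 35

```text
t: 11.68
tcp_pos: [0.4629, -0.2301, 0.1012]
ee_rot: [-180.0, -0.0, 71.6]
contact_force: [-3.3, 0.9, 6.3]
grip_width: 0.129
finger_force: 35.0
```

Request:
apply_moves --pt "0 0.002 0 0" --pt "0 0.003 0 0" --pt "0 0.004 0 0" --pt "0 0.005 0 0" --pt "0 0.005 0 0" --pt "0 0.005 0 0" --pt "0 0.003 0 0" --pt "0 0.002 0 0" --pt "0 0.001 0 0" --pt "0 0 0 0" --pt "0 0 0 0"

```text
t: 12.6
tcp_pos: [0.4906, -0.2389, 0.1012]
ee_rot: [-179.9, -0.1, 71.6]
contact_force: [-6.3, 3.7, 10.6]
grip_width: 0.128
finger_force: 35.0
```

Run:
```python
from h import *
from plant import status,vision
s=status.sense();c=vision.camera("wrist");c["s"]=s;sc=vision.camera("scene");t=vision.camera("top");pickle.dump((c,t,sc),open("w6.pkl","wb"))
print(s["tcp_pos"],s["ee_rot"],s["contact_force"],s["finger_force"])
d0=pickle.load(open("d0.pkl","rb"))
b=cv2.resize(sc["frame"][145:215,220:320],(600,420),interpolation=cv2.INTER_CUBIC)
cv2.imwrite("pics/w6.png",b[:,:,::-1])
```

```text
[ 0.49058952 -0.23894054  0.10115752] [-1.79892628e+02 -7.02024635e-02  7.16429735e+01] [-6.31764729  3.70839424 10.55505398] 34.995975494384766
```

View pics/w6.png

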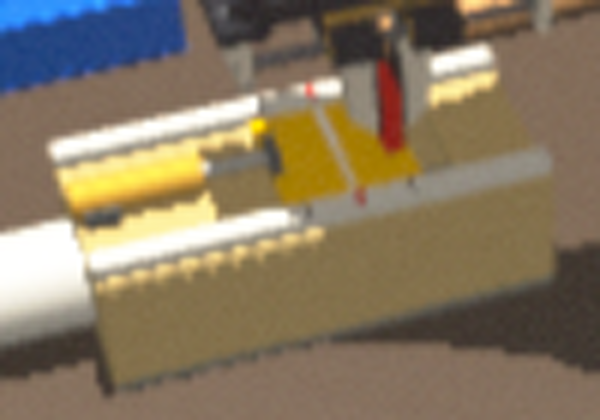

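The crop shows the stripe from (318,108) to (352,185) on the line between the red marks at (310,90) and (360,195). The spring force of about 7.3 N also fits half open. I hold it here.

Request:
apply_moves --pt "0 0 0 0" --pt "0 0 0 0" --pt "0 0 0 0" --pt "0 0 0 0" --pt "0 0 0 0" --pt "0 0 0 0" --pt "0 0 0 0" --pt "0 0 0 0" --pt "0 0 0 0" --pt "0 0 0 0"

```text
t: 13.58
tcp_pos: [0.4905, -0.2389, 0.1011]
ee_rot: [-179.9, -0.1, 71.6]
contact_force: [-6.7, 3.7, 10.5]
grip_width: 0.127
finger_force: 35.0
```

```bash
python3 -c "
from plant import ctrl;print(ctrl.job_done())"
```

```text
the job is handed in; nothing more can be done
None
```

I handed the job in at about 13.6 s with no verdict returned: the bracket's spot is within about 2 mm of the drill tip and released, and the shutter is held half open at 35 N grip; I viewed 11 pictures, one over the limit of 10.

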